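# Turn the rail in the dowelling jig and hold the clamp arm home

### The arm

A 6-joint arm with a two-finger parallel gripper is mounted at the origin on the work surface. World frame = base frame: x ahead of the robot, y to its left, z up, the work surface at z = 0. Lengths are in mm, angles in degrees, forces in N, time in s.
With the tool pointing down it reaches from about 300 to 775 mm from the base axis. Payload 14.6 kg.
Tool frame: the origin (TCP) lies on the centre line of the jaws, within the pads' length; the fingertips stand tips_ahead ahead of it and the grasp point (between the pads) lies 8 mm behind it (tips_ahead is the distance from the TCP to the fingertips, in mm); x points along the fingers, z is the direction in which the jaws open and shut, and the axes are right-handed (so a half turn about x gives the same grasp; the last joint's range is limited). The gripper opens to 94 mm and grips with 3 to 60 N. Pads are 16 mm wide; open, the fingers measure 119 mm over their backs; the gripper's body (75 mm by 177 mm) begins 78 mm behind the grasp point.
Start: joints at [72.33, 17.183, 87.147, -0, 75.671, -3.816], TCP at [131.696, 533.99, 216.446] pointing down, gripper open.
Joint ranges: [-173.82, 173.82], [-45.26, 126.66], [13.44, 144.39], [-59.66, 239.66], [0, 175.72], [-146.38, 146.38]. Speed limits (degrees/s): [127.2, 127.2, 147.25, 180, 180, 180].

### API

Orientations are given as a 3x3 rotation matrix whose columns are the frame's x, y, z axes.
In Python, from plant import * gives the robot as it stands.
- The arm moves only by the tool send_rows, never from a script. Its arguments are lists of equal length, an entry for each row: "slide": the shift along the tool's x, y, z in units of 50 mm (1.0 is 50 mm), a list of three; "angular": the turn, a rotation vector about the tool's x, y, z in units of 5 degrees (1.0 is 5 degrees), a list of three; "fingers": the finger opening in mm, from 0 to 94. In form: {"slide": [[tx, ty, tz], ...], "angular": [[rx, ry, rz], ...], "fingers": [fingers, ...]}. A call has 1 to 10 rows; each row shifts and turns the commanded pose from where the row before left it, along the tool's axes as they then stand; what a row does not reach is not made up. A row lasts 1/10 s, in which the tool goes at most 50 mm and 8.59 degrees, less where a joint would pass 70% of its speed; a pose out of reach is approached as far as the arm can. A call is refused whole if a number of a shift passes 1 or a number of a turn 1, either way. A call with a gripper value outside its range is refused whole. The fingers move at their own pace and stop on an object; "grip_force" is the grip in N (left out, the last holds). Time passes only in rows, so rows that do not move let the fingers close. It gives the time, the measured TCP pose, the force and the opening at its end, in the units of the state.
- state(): the state, without advancing time (a new reading comes with each control period).
- capture(name): name is "side" or "top"; returns the picture (400x640x3 uint8, red, green, blue); there is no depth.
- camera_params(name): a dict with "mtx" (3x3 intrinsics, pixels), "dist_coeffs" ([k1, k2, p1, p2, k3] as OpenCV has them; the pictures are not rectified), "extrinsics" (4x4, takes a point from camera to world coordinates). Camera axes: x right, y up, looking along -z (the intrinsics and any distortion apply to the point x, -y, -z); pixel columns grow to the right and rows downward; lengths in mm; the calibration is good to about 2 mm. A picture is of the moment at which its call begins. camera_params takes no time and is no camera call.
- job_done(): hands the job in, once; it reports no verdict.
The state is a dict: "t": time; "joint_positions": joint angles; "joint_vel": joint speeds; "joint_efforts": joint torques, N m; "eef_pos": TCP position; "eef_rot": TCP orientation; "contact_force": force on the tool from outside, world axes, zero at the start; "moment": the same for the moment, N m; "grip_width": finger opening in mm.
Only numpy, scipy, OpenCV 4.12 (cv2) and the standard library are available. Lean on these libraries where they do the work, as an engineer would, in place of code of your own. Each camera call takes 0.05 s, during which the arm holds its last target.

### The job

The rail in the dowelling jig has its two dowels in one end already: turn it end for end and lay it flat on the jig along the fence, with its plain end butted right up against the drill guide block. Then push the clamp arm in by its upright grip, past the click of its catch and on until it is fully home, and finish still holding it pressed there while I drill, because on the catch alone it springs back a little and the rail is not tight. Leave the other things on the bench where they are.

Things in the scene. Friction and masses are not known exactly. Their poses are not given: they have to be found in the camera images.
- jig: Dowelling jig: plywood board 210 (x) x 360 (y) mm, top 20 mm above the bench, fixed to it. Origin: on the bench, 20 mm from the board's middle along +x and 10 mm along -y. The rail runs along jig y; the fence (aluminium bar, 12 mm above the board) has its face at jig x = +42.5 mm; clamp arm on the -x side.
- rail: The loose beech rail to turn: 180 mm long (own x), 45 wide, 30 high, 0.16 kg. Origin: centre of its underside; own +x points to the end with two dowels (8 mm thick, 15 mm long, 24 mm apart). It starts flat on the jig board, 22 to 55 mm back from the guide, dowels facing the guide. Laid home: its middle at jig x = +20, y = +10 mm.
- plain_end (a point): Rail's plain end (no dowels): middle of the lower edge of that end face, 90 mm from the rail's origin along its own -x.
- dowel_end (a point): Rail's dowelled end: middle of the lower edge of that end face, 90 mm from the rail's origin along its own +x.
- guide_face (a point): Foot of the drill guide block's face, on the board's top, in line with the middle of the rail's place (jig x = +20, y = +100 mm, 20 mm above the bench). Steel block 56 (x) x 34 (y) mm, 36 mm above the board, two drill bushes; its working face looks along jig -y.
- pivot (a point): Clamp arm's upright pivot at jig x = -36, y = +115 mm; this point is on the board's top. From above, the arm closes anticlockwise about it.
- grip_mid (a point): Middle of the clamp arm's upright round black grip (20 mm thick, from 37 to 98 mm above the bench; this point at 68 mm), 240 mm from the pivot. Relaxed, the arm stands open, the grip off the board on jig -x; pushing it along an arc towards jig +x closes it. Steel bar of the arm 24 wide, top 37 mm above the bench.
- clamp_arm (a joint): Swing of the clamp arm, rad: 0 sprung open (bar turned 0.42 from jig -y towards -x; it returns there by itself), 0.36 its shoe meets the rail, about 0.39 the pawl drops behind the catch with a click, 0.455 end stop, fully home. Push at the grip: 1 to 2 N free, 5 to 7 N up to the click, 7 to 11 N from there to the stop. Let go after the click it springs back to 0.395.
- shoe (a joint): Squeeze of the sprung rubber-faced shoe on the arm, m: 0 relaxed, grows as it is pressed back against the rail; about 0.004 when the arm rests on its catch, 0.010 fully home. It sits 105 mm from the pivot and presses the rail against the fence, 6 mm above the board.
- pawl (a joint): Lift of the spring plunger (black pull knob, 17 mm across, on the bar 165 mm from the pivot), m: 0 down; it rides up the catch tooth to 0.005 and drops back to 0 with a click at arm 0.39. Nothing needs to be done to it.
- done_rail: Not for use: finished beech rail, 180 x 45 x 30 mm, dowels out of both ends, lying beside the jig beyond the fence
- drill: Not for use: cordless drill lying on its side, to the left, about 250 x 260 x 60 mm; origin under its motor housing
- leg_a: Not for use: black plastic cabinet leg standing on its round flange (68 mm across, 92 mm high); origin under its middle
- leg_b: Not for use: a second such cabinet leg
- dowel_tub: Not for use: open grey tub of dowels, 100 x 80 x 45 mm high; origin under its middle
- glue: Not for use: white glue bottle, 54 mm across, 160 mm high; origin under its middle
- mallet: Not for use: rubber mallet lying down, 260 mm long, head 85 mm wide and 52 mm thick; origin near the head, handle along its own -x
- tape_measure: Not for use: tape measure, 66 x 62 x 36 mm high; origin under its middle
Not all that is in view belongs to the job. What is shaped like the rail but blue is not meant.

How it is judged:
By the outcome, as a careful person would: the job done as asked, in the order asked, and still so for the second after the job is handed in, while the arm keeps its last pose, push and grip.
It also fails if it takes over 56 s, if anything falls off the work surface, if the arm or the gripper's body presses on something with over 40 N, if the wrist force passes 120 N, or if a joint passes its speed limit or range.

## Working session

There is one attempt and no reset: what is moved stays moved. The work goes in short steps, Python scripts to look and compute and a tool call to move; the robot and the scene stay as the last step left them, time stands still between calls to the robot, and variables do not carry over. Pictures are saved under pics/ and viewed, and the job is handed in when it is done.

Besides the shell and the picture viewer there is one more tool, called after "Call:" as a command line: name --argument value ..., lists and objects as JSON in quotes. send_rows: Moves the arm, as the interface text tells. Its arguments: {"type":"object","properties":{"slide":{"type":"array","items":{"type":"array","items":{"type":"number"}}},"angular":{"type":"array","items":{"type":"array","items":{"type":"number"}}},"fingers":{"type":"array","items":{"type":"number"}},"grip_force":{"type":"number"}},"required":["slide","angular","fingers"]}

```bash
ls; mkdir -p pics; python3 - <<'E'
from plant import *
import cv2
s=state();print(s)
for n in("top","side"):
    p=camera_params(n);print(n,p)
    cv2.imwrite(f"pics/{n}0.png",cv2.cvtColor(capture(n),cv2.COLOR_RGB2BGR))
E
```

```text
pics
{'t': 0.0, 'joint_positions': array([ 7.23316029e+01,  1.72160743e+01,  8.71805765e+01,  1.69064662e-03,
        7.56721315e+01, -3.81553850e+00]), 'joint_vel': array([ 0.01272952,  0.01661547,  0.02309502, -0.05419209,  0.01148385,
        0.06349572]), 'joint_efforts': array([ 2.04812983e-03, -5.31811059e+01, -3.52730048e+01,  7.09532993e-02,
        2.44644616e-02, -1.25809993e-04]), 'eef_pos': array([131.59926119, 533.75614335, 215.88002765]), 'eef_rot': array([[-3.91594437e-04, -9.70912032e-01,  2.39436154e-01],
       [-1.13517114e-03,  2.39436450e-01,  9.70911375e-01],
       [-9.99999279e-01,  1.08402482e-04, -1.19591330e-03]]), 'contact_force': array([-0.17911681, -0.78154689,  0.38126035]), 'moment': array([-0.04123841,  0.00246579, -0.02220082]), 'grip_width': 94.0877907577957}
top {'mtx': array([[394.64928283,   0.        , 324.92308754],
       [  0.        , 394.64928283, 197.86465278],
       [  0.        ,   0.        ,   1.        ]]), 'dist_coeffs': array([-0.07587096,  0.        ,  0.        ,  0.        ,  0.        ]), 'extrinsics': array([[ 1.54857517e-02, 
[... 229 characters left out ...]

       [ 0.00000000e+00,  0.00000000e+00,  0.00000000e+00,
         1.00000000e+00]])}
side {'mtx': array([[394.81575586,   0.        , 316.96037965],
       [  0.        , 394.81575586, 198.92220438],
       [  0.        ,   0.        ,   1.        ]]), 'dist_coeffs': array([-0.03416836,  0.        ,  0.        ,  0.        ,  0.        ]), 'extrinsics': array([[ 8.86982803e-01,  3.55441296e-01, -2.94827055e-01,
         2.63655631e+02],
       [-4.61425273e-01,  6.56339687e-01, -5.96912834e-01,
        -5.57896262e+02],
       [-1.86607741e-02,  6.65492073e-01,  7.46171613e-01,
         7.81180619e+02],
       [ 0.00000000e+00,  0.00000000e+00,  0.00000000e+00,
         1.00000000e+00]])}
```

View pics/top0.png

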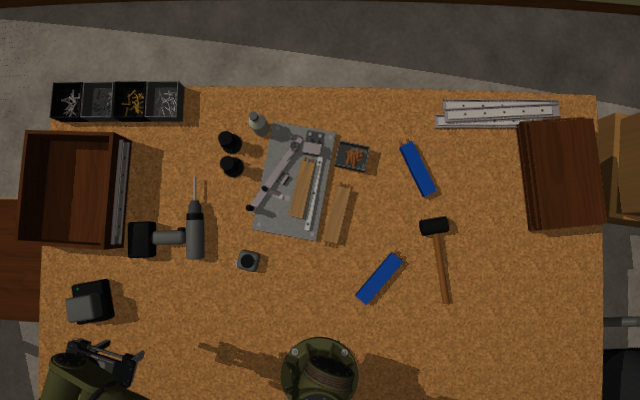

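View pics/side0.png

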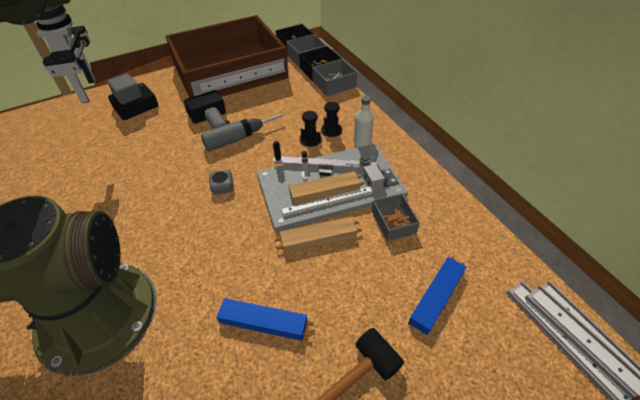

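The top view shows the jig at about (293,182), the rail at about (303,190), the clamp grip near (250,208), the guide near (313,143) and the done rail at (339,214). I'll zoom in.

```bash
python3 - <<'E'
import cv2
a=cv2.imread("pics/top0.png")[100:260,210:390]; cv2.imwrite("pics/top0z.png",cv2.resize(a,None,fx=4,fy=3.7,interpolation=cv2.INTER_CUBIC)[:600] if 0 else cv2.resize(a,(675,600),interpolation=cv2.INTER_CUBIC))
a=cv2.imread("pics/side0.png")[100:260,240:440]; cv2.imwrite("pics/side0z.png",cv2.resize(a,(750,600),interpolation=cv2.INTER_CUBIC))
E
```

```text
(no output)
```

View pics/top0z.png

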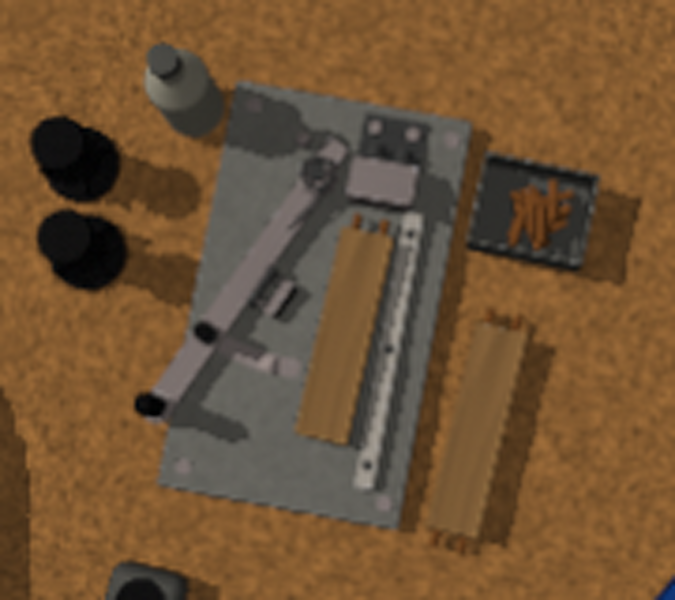

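View pics/side0z.png

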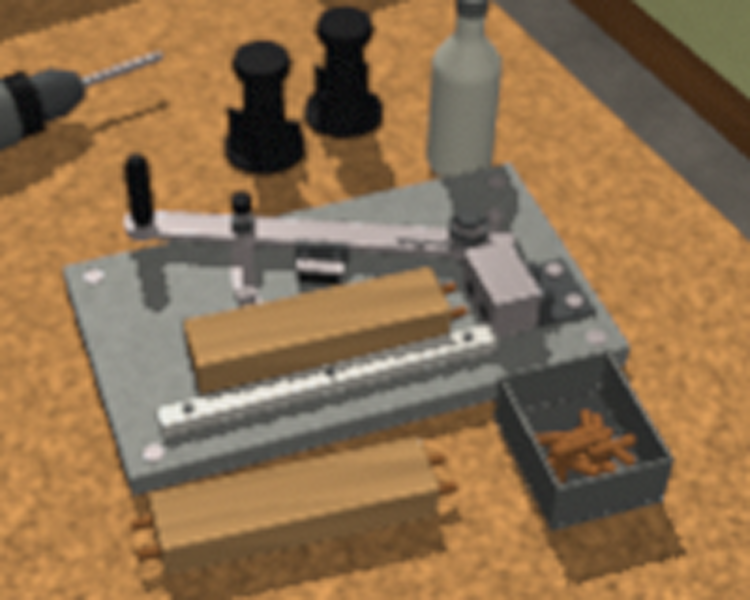

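```bash
cat > h.py <<'E'
from plant import *
import cv2, numpy as np
def ray(n,uv):
    p=camera_params(n);uv=np.array(uv,float).reshape(-1,1,2)
    q=cv2.undistortPoints(uv,p["mtx"],p["dist_coeffs"]).reshape(-1,2)
    d=np.c_[q[:,0],-q[:,1],-np.ones(len(q))]
    E=p["extrinsics"];return E[:3,3],d@E[:3,:3].T
def onz(n,uv,z):
    o,d=ray(n,uv);return o+d*((z-o[2])/d[:,2])[:,None]
def proj(n,P):
    p=camera_params(n);E=np.linalg.inv(p["extrinsics"]);c=np.atleast_2d(P)@E[:3,:3].T+E[:3,3]
    return cv2.projectPoints(np.c_[c[:,0],-c[:,1],-c[:,2]].astype(float),np.zeros(3),np.zeros(3),p["mtx"],p["dist_coeffs"])[0].reshape(-1,2)
E
python3 - <<'E'
from h import *
z=lambda L:np.array(L,float)/3.75+[210,100]-0.37
bt=onz("top",z([(237,82),(470,122),(398,527),(158,485)]),20)
print("board top",bt.round(1))
zs=lambda L:np.array(L,float)/3.75+[240,100]-0.37
print("board side BL,BR,TR,TL",onz("side",zs([(66,267),(137,482),(628,345),(510,165)]),20).round(1))
im=cv2.imread("pics/top0.png");hsv=cv2.cvtColor(im,cv2.COLOR_BGR2HSV)
m=((hsv[...,1]>70)&(hsv[...,2]>60)).astype(np.uint8)
w=np.zeros_like(m);cv2.fillPoly(w,[cv2.convexHull((z([(310,200),(405,210),(355,470),(280,450)])).astype(np.int32))],1)
m&=w; m=cv2.morphologyEx(m,cv2.MORPH_OPEN,np.ones((3,3)))
c=max(cv2.findContours(m,0,2)[0],key=cv2.contourArea);r=cv2.minAreaRect(c);print(r)
b=onz("top",cv2.boxPoints(r),50);print("rail box",b.round(1),b.mean(0),[np.linalg.norm(b[i]-b[i-1]) for i in range(4)])
r=onz("top",z([(350,228),(392,235),(346,445),(297,433)]),50);print("rail clicks",r.round(1),r.mean(0))
rs=onz("side",zs([(185,322),(200,360),(452,302),(430,268)]),50);print("rail side",rs.round(1))
E
```

```text
board top [[817.7 164.   20. ]
 [784.8 -39.9  20. ]
 [433.7  16.7  20. ]
 [466.  222.5  20. ]]
board side BL,BR,TR,TL [[466.9 222.5  20. ]
 [433.2  13.8  20. ]
 [783.7 -38.6  20. ]
 [817.1 162.3  20. ]]
((301.6910095214844, 187.50563049316406), (15.065587997436523, 60.63711929321289), 12.994616508483887)
rail box [[510.6 105.6  50. ]
 [698.2  66.7  50. ]
 [688.   20.   50. ]
 [500.8  59.4  50. ]] [599.39188068  62.92252534  50.        ] [np.float64(47.22406873029487), np.float64(191.55251767186598), np.float64(47.76458032258344), np.float64(191.33892637386236)]
rail clicks [[684.9  60.7  50. ]
 [679.5  25.2  50. ]
 [502.1  60.4  50. ]
 [511.5 101.6  50. ]] [594.5153434   61.97072086  50.        ]
rail side [[510.7 102.2  50. ]
 [504.8  65.5  50. ]
 [680.8  31.5  50. ]
 [684.8  67.4  50. ]]
```

Call:
send_rows --slide '[[0,-0.625,-0.384],[0,-0.625,-0.384],[0,-0.625,-0.384],[0,-0.625,-0.384],[0,-0.625,-0.384],[0,-0.625,-0.384],[0,-0.625,-0.384],[0,-0.625,-0.384],[0,-0.625,-0.384]]' --angular '[[0,0,0],[0,0,0],[0,0,0],[0,0,0],[0,0,0],[0,0,0],[0,0,0],[0,0,0],[0,0,0]]' --fingers '[94,94,94,94,94,94,94,94,94]'

```text
t: 1.0
eef_pos: [364.2, 297.6, 216.3]
eef_rot: [[-0.0, -0.971, 0.239], [-0.0, 0.239, 0.971], [-1.0, 0.0, -0.0]]
contact_force: [0.9, -0.5, -0.5]
grip_width: 93.8
```

Call:
send_rows --slide '[[0,-0.625,-0.384],[0,-0.625,-0.384],[0,-0.625,-0.384],[0,-0.625,-0.384],[0,-0.625,-0.384],[0,-0.625,-0.384],[0,-0.625,-0.384],[0,-0.625,-0.384],[0,-0.625,-0.384],[0,0,0]]' --angular '[[0,0,0],[0,0,0],[0,0,0],[0,0,0],[0,0,0],[0,0,0],[0,0,0],[0,0,0],[0,0,0],[-0.48,0,0]]' --fingers '[70,70,70,70,70,70,70,70,70,70]'

```text
t: 2.0
eef_pos: [596.8, 60.7, 215.4]
eef_rot: [[-0.001, -0.979, 0.201], [-0.0, 0.201, 0.979], [-1.0, 0.001, -0.001]]
contact_force: [0.5, 0.3, 1.1]
grip_width: 70.2
```

Call:
send_rows --slide '[[0.6,0.05,0.06],[0.8,0,0],[0.8,0,0],[0.6,0,0],[0.3,0,0],[0.2,0,0],[0.1,0,0],[0,0,0]]' --angular '[[0,0,0],[0,0,0],[0,0,0],[0,0,0],[0,0,0],[0,0,0],[0,0,0],[0,0,0]]' --fingers '[70,70,70,70,70,70,70,70]'

```text
t: 2.8
eef_pos: [593.6, 67.2, 46.9]
eef_rot: [[0.001, -0.98, 0.199], [0.0, 0.199, 0.98], [-1.0, -0.001, 0.0]]
contact_force: [-0.4, 0.3, -0.4]
grip_width: 70.1
```

```bash
python3 - <<'E'
from h import *
s=state();print(s["eef_pos"],s["contact_force"],s["joint_positions"].round(1))
a=cv2.cvtColor(capture("side"),cv2.COLOR_RGB2BGR)[100:260,240:440]; cv2.imwrite("pics/side1z.png",cv2.resize(a,(750,600),interpolation=cv2.INTER_CUBIC))
E
```

```text
[593.56194933  67.20889082  46.93918563] [-0.44979763  0.26289721 -0.42743707] [  2.9  33.7  87.7  -0.   58.6 -75.6]
```

View pics/side1z.png

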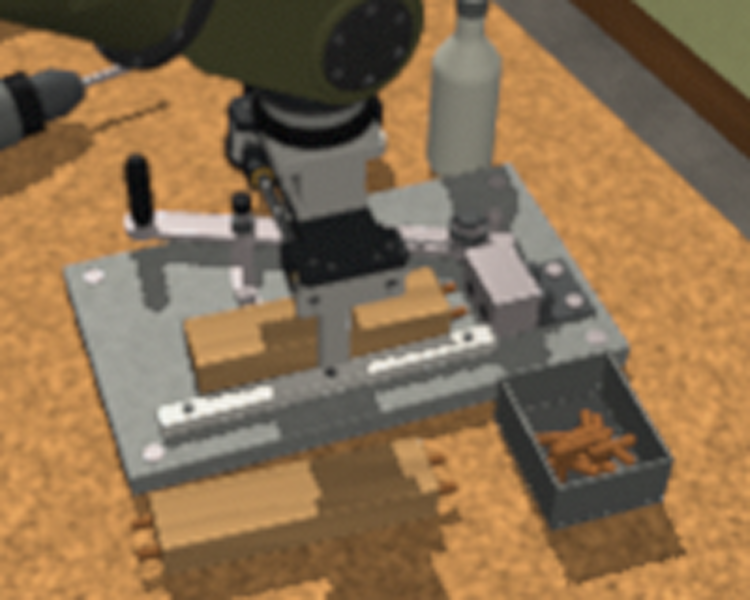

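The near finger stands between the rail and the fence at about (335,335), just above the fence top and astride the rail. I'll close the gripper.

Call:
send_rows --slide '[[0,0,-0.03],[0,0,0],[0,0,0],[0,0,0],[0,0,0]]' --angular '[[0,0,0],[0,0,0],[0,0,0],[0,0,0],[0,0,0]]' --fingers '[40,40,40,40,40]' --grip_force 25

```text
t: 3.35
eef_pos: [593.1, 65.7, 46.8]
eef_rot: [[0.0, -0.98, 0.199], [-0.0, 0.199, 0.98], [-1.0, -0.0, 0.0]]
contact_force: [-0.6, -1.1, 4.8]
grip_width: 44.8
```

Call:
send_rows --slide '[[-0.2,0,0],[-0.5,0,0],[-0.8,0,0],[-0.7,0,0],[0,0,0],[0,0,0],[0,0,0],[0,0,0],[0,0,0],[0,0,0]]' --angular '[[0,0,0],[0,0,0],[0,0,0],[0,0,0],[0.56,0,0],[1,0,0],[1,0,0],[1,0,0],[1,0,0],[1,0,0]]' --fingers '[40,40,40,40,40,40,40,40,40,40]'

```text
t: 4.35
eef_pos: [592.8, 65.8, 156.9]
eef_rot: [[-0.0, -0.772, 0.636], [0.0, 0.636, 0.772], [-1.0, 0.0, -0.0]]
contact_force: [-0.2, -0.6, -1.3]
grip_width: 44.6
```

Call:
send_rows --slide '[[0,0,0],[0,0,0],[0,0,0],[0,0,0],[0,0,0],[0,0,0],[0,0,0],[0,0,0],[0,0,0],[0,0,0]]' --angular '[[1,0,0],[1,0,0],[1,0,0],[1,0,0],[1,0,0],[1,0,0],[1,0,0],[1,0,0],[1,0,0],[1,0,0]]' --fingers '[40,40,40,40,40,40,40,40,40,40]'

```text
t: 5.35
eef_pos: [592.8, 65.8, 156.9]
eef_rot: [[-0.0, -0.01, 1.0], [0.0, 1.0, 0.01], [-1.0, 0.0, -0.0]]
contact_force: [0.0, 0.4, -1.7]
grip_width: 45.0
```

Call:
send_rows --slide '[[0,0,0],[0,0,0],[0,0,0],[0,0,0],[0,0,0],[0,0,0],[0,0,0],[0,0,0],[0,0,0],[0,0,0]]' --angular '[[1,0,0],[1,0,0],[1,0,0],[1,0,0],[1,0,0],[1,0,0],[1,0,0],[1,0,0],[1,0,0],[1,0,0]]' --fingers '[40,40,40,40,40,40,40,40,40,40]'

```text
t: 6.35
eef_pos: [592.8, 65.8, 156.9]
eef_rot: [[-0.0, 0.76, 0.65], [0.0, 0.65, -0.76], [-1.0, -0.0, -0.0]]
contact_force: [0.3, 0.1, -1.3]
grip_width: 45.0
```

Call:
send_rows --slide '[[0,0,0],[0,0,0],[0,0,0],[0,0,0],[0,0,0],[0,0,0],[0,0,0],[0,0,0],[0,0,0],[0,0,0]]' --angular '[[1,0,0],[1,0,0],[1,0,0],[1,0,0],[1,0,0],[1,0,0],[1,0,0],[1,0,0],[1,0,0],[1,0,0]]' --fingers '[40,40,40,40,40,40,40,40,40,40]'

```text
t: 7.35
eef_pos: [592.8, 65.8, 156.8]
eef_rot: [[-0.0, 0.986, -0.164], [0.0, -0.164, -0.986], [-1.0, -0.0, -0.0]]
contact_force: [-0.4, 0.2, -2.2]
grip_width: 44.5
```

```bash
python3 - <<'E'
from h import *
s=state();print(s["eef_pos"],s["eef_rot"].round(3),s["contact_force"],s["joint_positions"].round(1),s["grip_width"])
for n,w in(("side",(60,240)),("top",(100,210))):
  a=cv2.cvtColor(capture(n),cv2.COLOR_RGB2BGR);cv2.imwrite(f"pics/{n}2.png",a);a=a[w[0]:w[0]+160,w[1]:w[1]+200]; cv2.imwrite(f"pics/{n}2z.png",cv2.resize(a,(750,600),interpolation=cv2.INTER_CUBIC))
E
```

```text
[592.77881313  65.77777729 156.84354226] [[-0.     0.986 -0.164]
 [ 0.    -0.164 -0.986]
 [-1.    -0.    -0.   ]] [-0.38995912  0.24258438 -2.20031773] [  2.8  26.   83.2   0.   70.8 102.3] 44.45700879923805
```

View pics/side2z.png

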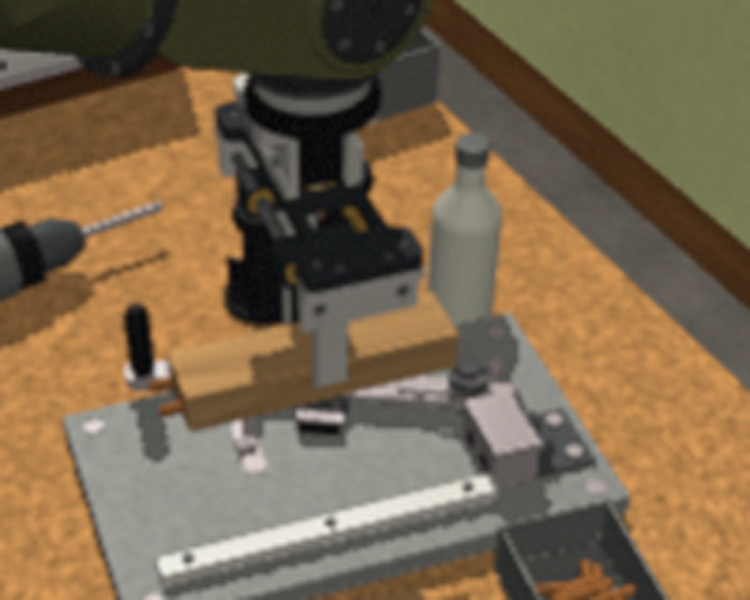

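View pics/top2z.png

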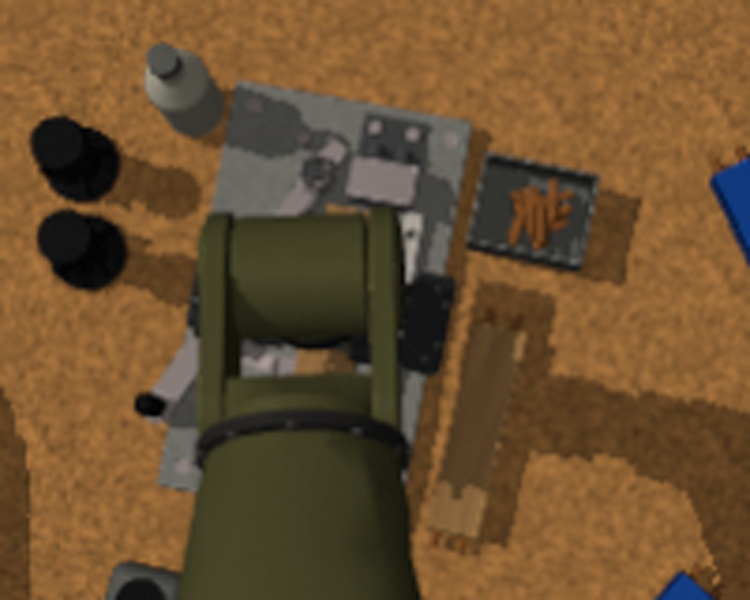

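```bash
python3 - <<'E'
from h import *
zs=lambda L:np.array(L,float)/3.75+[240,60]-0.37
r=onz("side",zs([(172,352),(190,398),(459,338),(424,297)]),160);print(r.round(1),r.mean(0))
E
```

```text
[[510.1 101.6 160. ]
 [502.4  58.1 160. ]
 [674.9  26.5 160. ]
 [676.2  71.6 160. ]] [590.88459836  64.4516985  160.        ]
```

Call:
send_rows --slide '[[0,0.22,0.06],[0,0.22,0.06],[0.3,0,0],[0.5,0,0],[0.5,0,0],[0.4,0,0],[0.2,0,0],[0.16,0,0],[0.06,0,0],[0,0,0]]' --angular '[[0,0,0],[0,0,0],[0,0,0],[0,0,0],[0,0,0],[0,0,0],[0,0,0],[0,0,0],[0,0,0],[0,0,0]]' --fingers '[40,40,40,40,40,40,40,40,40,40]'

```text
t: 8.45
eef_pos: [613.8, 56.3, 50.7]
eef_rot: [[0.0, 0.987, -0.16], [0.0, -0.16, -0.987], [-1.0, 0.0, -0.0]]
contact_force: [0.0, -0.1, -2.5]
grip_width: 44.7
```

Not touching yet. I'll lower in small steps.

Call:
send_rows --slide '[[0.04,0,0],[0.03,0,0],[0,0,0]]' --angular '[[0,0,0],[0,0,0],[0,0,0]]' --fingers '[40,40,40]'

```text
t: 8.75
eef_pos: [613.7, 56.3, 47.1]
eef_rot: [[0.0, 0.987, -0.161], [0.0, -0.161, -0.987], [-1.0, 0.0, -0.0]]
contact_force: [-0.5, -1.0, -2.2]
grip_width: 44.9
```

Call:
send_rows --slide '[[0.01,0,0],[0,0.04,0],[0,0.04,0],[0,0,0]]' --angular '[[0,0,0],[0,0,0],[0,0,0],[0,0,0]]' --fingers '[40,40,40,40]'

```text
t: 9.15
eef_pos: [618.1, 55.6, 46.8]
eef_rot: [[0.001, 0.987, -0.161], [0.0, -0.161, -0.987], [-1.0, 0.001, -0.0]]
contact_force: [0.3, -0.2, 3.4]
grip_width: 44.4
```

Call:
send_rows --slide '[[0,0.04,0],[0,0,0]]' --angular '[[0,0,0],[0,0,0]]' --fingers '[40,40]'

```text
t: 9.35
eef_pos: [619.4, 55.4, 46.9]
eef_rot: [[-0.001, 0.987, -0.161], [0.0, -0.161, -0.987], [-1.0, -0.001, -0.0]]
contact_force: [-6.9, 0.5, 7.8]
grip_width: 45.0
```

Call:
send_rows --slide '[[0,0,0.04],[0,0,0.04],[0,0,0]]' --angular '[[0,0,0],[0,0,0],[0,0,0]]' --fingers '[40,40,40]'

```text
t: 9.65
eef_pos: [618.9, 52.1, 46.8]
eef_rot: [[-0.0, 0.987, -0.161], [0.001, -0.161, -0.987], [-1.0, -0.0, -0.001]]
contact_force: [-3.8, 5.5, 6.4]
grip_width: 44.9
```

Call:
send_rows --slide '[[0,0.02,0.02],[0,0,0],[0,0,0]]' --angular '[[0,0,0],[0,0,0],[0,0,0]]' --fingers '[40,40,40]'

```text
t: 9.95
eef_pos: [618.9, 52.1, 46.8]
eef_rot: [[-0.002, 0.987, -0.16], [0.002, -0.16, -0.987], [-1.0, -0.003, -0.002]]
contact_force: [-11.6, 11.8, 11.3]
grip_width: 44.6
```

Call:
send_rows --slide '[[0,0,0],[0,0,0],[0,0,0],[-0.2,0,0],[-0.5,0,0],[-0.8,0,0],[-0.8,0,0],[0,0,0]]' --angular '[[0,0,0],[0,0,0],[0,0,0],[0,0,0],[0,0,0],[0,0,0],[0,0,0],[0,0,0]]' --fingers '[62,62,62,62,62,62,62,62]'

```text
t: 10.75
eef_pos: [622.0, 50.1, 168.2]
eef_rot: [[0.01, 0.987, -0.161], [0.0, -0.161, -0.987], [-1.0, 0.01, -0.002]]
contact_force: [0.3, -0.0, 0.1]
grip_width: 62.3
```

```bash
python3 - <<'E'
from h import *
s=state();print(s["t"],s["eef_pos"],s["contact_force"],s["joint_positions"].round(1),s["grip_width"])
a=cv2.cvtColor(capture("side"),cv2.COLOR_RGB2BGR);cv2.imwrite(f"pics/side3.png",a);a=a[100:260,240:440]; cv2.imwrite(f"pics/side3z.png",cv2.resize(a,(750,600),interpolation=cv2.INTER_CUBIC))
E
```

```text
10.75 [621.98828125  50.10861821 168.21255153] [ 0.30583647 -0.03347605  0.07746768] [  1.2  28.6  77.9  -0.   73.  100.5] 62.299668804588705
```

View pics/side3z.png

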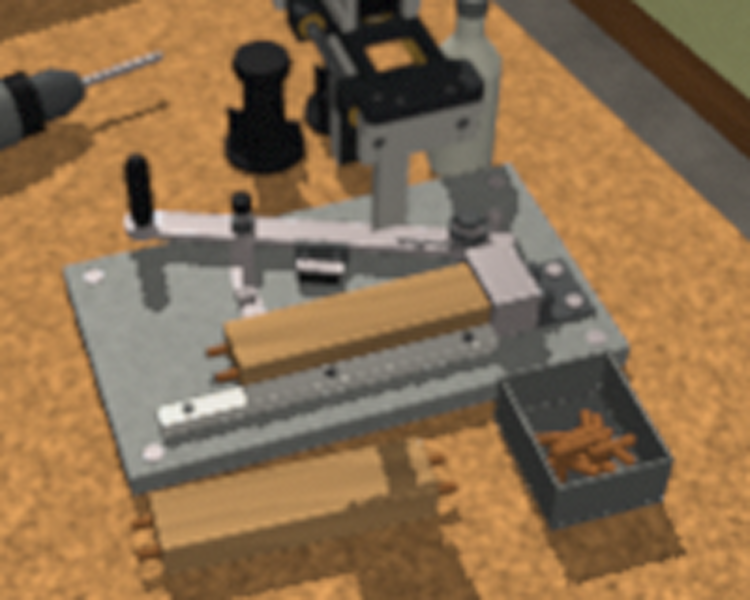

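The rail's plain end is flush against the guide at about (475,268) and it lies along the fence, dowels towards the robot. Next is the clamp grip.

Call:
send_rows --slide '[[0,-0.385,-0.512],[0,-0.385,-0.512],[0,-0.385,-0.512],[0,-0.385,-0.512],[0,-0.385,-0.512],[0,-0.385,-0.512],[0,0,0],[0,0,0],[0,0,0],[0,0,0]]' --angular '[[0,0,0],[0,0,0],[0,0,0],[0,0,0],[0,0,0],[0,0,0],[0.85,0,0],[0.85,0,0],[0.84,0,0],[0,0,0]]' --fingers '[94,94,94,94,94,94,94,94,94,94]'

```text
t: 11.8
eef_pos: [530.1, 220.2, 160.7]
eef_rot: [[-0.001, 0.927, -0.375], [-0.001, -0.375, -0.927], [-1.0, -0.001, 0.001]]
contact_force: [-1.3, 0.3, -0.2]
grip_width: 94.1
```

```bash
python3 - <<'E'
from h import *
s=state();print(s["t"],s["eef_pos"],s["eef_rot"].round(3),s["joint_positions"].round(1),s["grip_width"])
R=s["eef_rot"];print((R.T@(np.array([531.3,220.5,85])-s["eef_pos"])/50).round(3))
E
```

```text
11.8 [530.12826917 220.2383383  160.65764942] [[-0.001  0.927 -0.375]
 [-0.001 -0.375 -0.927]
 [-1.    -0.001  0.001]] [ 18.9  23.1  86.8  -0.   70.1 130.9] 94.0815570131642
[ 1.513  0.021 -0.015]
```

Call:
send_rows --slide '[[0.4,0.02,0],[0.6,0,0],[0.6,0,0],[0.3,0,0],[0.1,0,0],[0,0,0]]' --angular '[[0,0,0],[0,0,0],[0,0,0],[0,0,0],[0,0,0],[0,0,0]]' --fingers '[94,94,94,94,94,94]'

```text
t: 12.4
eef_pos: [531.5, 220.0, 61.5]
eef_rot: [[-0.0, 0.928, -0.373], [-0.0, -0.373, -0.928], [-1.0, -0.0, 0.0]]
contact_force: [-0.6, -0.3, 1.0]
grip_width: 93.8
```

Call:
send_rows --slide '[[0,0,0],[0,0,0],[0,0,0],[0,0,0],[0,0,0],[0,0,0],[0,0,0],[0,0,0]]' --angular '[[0,0,0],[0,0,0],[0,0,0],[0,0,0],[0,0,0],[0,0,0],[0,0,0],[0,0,0]]' --fingers '[15,15,15,15,15,15,15,15]' --grip_force 30

```text
t: 13.2
eef_pos: [531.4, 220.0, 61.4]
eef_rot: [[0.0, 0.927, -0.374], [0.0, -0.374, -0.927], [-1.0, 0.0, -0.0]]
contact_force: [-0.2, -0.0, -0.2]
grip_width: 33.5
```

```bash
python3 - <<'E'
from h import *
s=state();print(s["t"],s["eef_pos"],s["contact_force"],s["grip_width"])
a=cv2.cvtColor(capture("side"),cv2.COLOR_RGB2BGR);a=a[80:240,200:400]; cv2.imwrite(f"pics/side4z.png",cv2.resize(a,(750,600),interpolation=cv2.INTER_CUBIC))
E
```

```text
13.2 [531.42387523 220.00515111  61.43496658] [-0.1663699  -0.01254322 -0.20919575] 33.526286835188685
```

View pics/side4z.png

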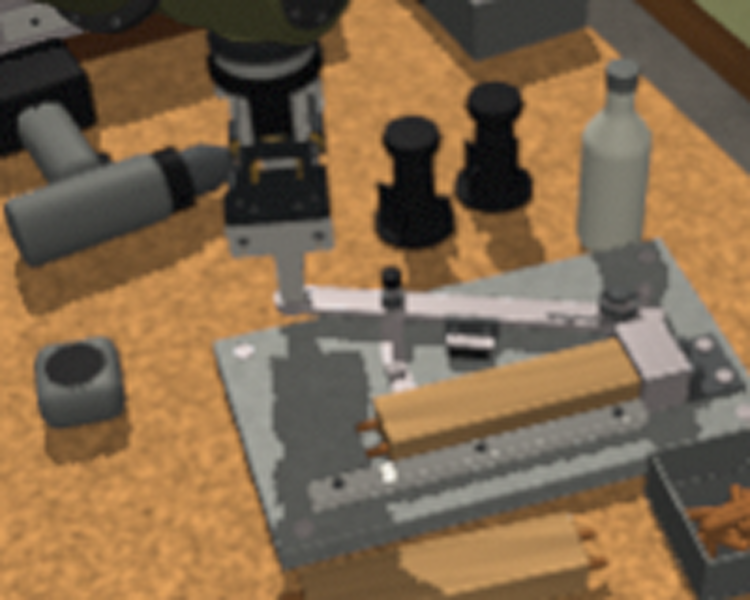

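The fingers are around the grip, near (288,280), and still closing.

Call:
send_rows --slide '[[0,0,0],[0,0,0],[0,0,0],[0,0,0],[0,0,0]]' --angular '[[0,0,0],[0,0,0],[0,0,0],[0,0,0],[0,0,0]]' --fingers '[15,15,15,15,15]'

```text
t: 13.75
eef_pos: [531.4, 220.1, 61.5]
eef_rot: [[-0.0, 0.928, -0.374], [0.0, -0.374, -0.928], [-1.0, -0.0, -0.0]]
contact_force: [0.1, 0.9, 0.7]
grip_width: 19.5
```

```bash
python3 - <<'E'
from h import *
s=state();p=s["eef_pos"];print(s["t"],p,s["contact_force"],s["grip_width"])
x=np.array([-.1616,-.9869,0]);y=np.array([.9869,-.1616,0]);O=np.array([612.2,72.3,0])
pv=O-36*x+115*y
def pos(q,r=240):
    a=.42-q; return pv+r*(-np.sin(a)*x-np.cos(a)*y)
v=p-pv;print("radius",np.hypot(*v[:2]),"angle",np.arctan2(-v@x,-v@y))
# plan in tool frame
def yaw(q): return -112+14.7*q/.455
qs=[0,.04,.09,.14,.19,.24,.28,.32,.35,.37,.39,.405,.42,.435,.447,.455,.465]
for a,b in zip(qs[:-1],qs[1:]):
    d=pos(b)-pos(a);w=np.radians(yaw(a));Y=np.array([-np.sin(w),np.cos(w),0]);Z=np.array([np.cos(w),np.sin(w),0])
    print(b,pos(b)[:2].round(1),"y %.3f z %.3f rot %.2f"%(d@Y/50*-1*-1,d@Z/50,-(yaw(b)-yaw(a))/5), (Y.round(2)))
E
```

```text
13.75 [531.3871026  220.06689035  61.46493839] [0.05541275 0.87173488 0.66420773] 19.48486511621798
radius 239.09023049211223 angle 0.4166722031076465
0.04 [525.9 213.1] y -0.034 z 0.189 rot -0.26 [ 0.93 -0.37  0.  ]
0.09 [520.  202.7] y -0.037 z 0.237 rot -0.32 [ 0.94 -0.35  0.  ]
0.14 [514.6 192. ] y -0.032 z 0.238 rot -0.32 [ 0.94 -0.33  0.  ]
0.19 [509.7 181. ] y -0.027 z 0.238 rot -0.32 [ 0.95 -0.3   0.  ]
0.24 [505.4 169.8] y -0.022 z 0.239 rot -0.32 [ 0.96 -0.27  0.  ]
0.28 [502.4 160.7] y -0.014 z 0.191 rot -0.26 [ 0.97 -0.25  0.  ]
0.32 [499.7 151.5] y -0.011 z 0.192 rot -0.26 [ 0.97 -0.22  0.  ]
0.35 [497.9 144.5] y -0.006 z 0.144 rot -0.19 [ 0.98 -0.2   0.  ]
0.37 [496.9 139.8] y -0.003 z 0.096 rot -0.13 [ 0.98 -0.19  0.  ]
0.39 [495.9 135.1] y -0.003 z 0.096 rot -0.13 [ 0.98 -0.17  0.  ]
0.405 [495.3 131.6] y -0.001 z 0.072 rot -0.10 [ 0.99 -0.16  0.  ]
0.42 [494.7 128. ] y -0.001 z 0.072 rot -0.10 [ 0.99 -0.15  0.  ]
0.435 [494.1 124.5] y -0.001 z 0.072 rot -0.10 [ 0.99 -0.15  0.  ]
0.447 [493.7 121.6] y -0.000 z 0.058 rot -0.08 [ 0.99 -0.14  0.  ]
0.455 [493.4 119.7] y 0.000 z 0.038 rot -0.05 [ 0.99 -0.13  0.  ]
0.465 [493.2 117.3] y 0.000 z 0.048 rot -0.06 [ 0.99 -0.13  0.  ]
```

Gripped at 19.5 mm, which matches the 20 mm grip. I'll sweep along the arc to just before shoe contact.

Call:
send_rows --slide '[[0,-0.034,0.189],[0,-0.037,0.237],[0,-0.032,0.238],[0,-0.027,0.238],[0,-0.022,0.239],[0,-0.014,0.191],[0,-0.011,0.192],[0,0,0]]' --angular '[[-0.26,0,0],[-0.32,0,0],[-0.32,0,0],[-0.32,0,0],[-0.32,0,0],[-0.26,0,0],[-0.26,0,0],[0,0,0]]' --fingers '[15,15,15,15,15,15,15,15]'

```text
t: 14.55
eef_pos: [499.3, 150.0, 61.5]
eef_rot: [[-0.001, 0.98, -0.201], [0.0, -0.201, -0.98], [-1.0, -0.001, -0.0]]
contact_force: [-4.7, 4.4, 0.9]
grip_width: 19.3
```

Call:
send_rows --slide '[[0,-0.016,0.144],[0,-0.013,0.096],[0,-0.003,0.096],[0,-0.001,0.072],[0,-0.001,0.072],[0,0,0]]' --angular '[[-0.19,0,0],[-0.13,0,0],[-0.13,0,0],[-0.1,0,0],[-0.1,0,0],[0,0,0]]' --fingers '[15,15,15,15,15,15]'

```text
t: 15.15
eef_pos: [494.2, 127.6, 61.4]
eef_rot: [[0.001, 0.989, -0.146], [0.001, -0.146, -0.989], [-1.0, 0.0, -0.001]]
contact_force: [1.6, 10.5, -4.2]
grip_width: 19.3
```

```bash
cat > ang.py <<'E'
from h import *
s=state();p=s["eef_pos"]
x=np.array([-.1616,-.9869,0]);y=np.array([.9869,-.1616,0]);O=np.array([612.2,72.3,0])
v=p-(O-36*x+115*y);print(s["t"],p.round(1),"rad",np.hypot(*v[:2]).round(1),"q",(.42-np.arctan2(-v@x,-v@y)).round(4),"F jig x,y,z",(s["contact_force"]@x).round(1),(s["contact_force"]@y).round(1),s["contact_force"][2].round(1),s["grip_width"].round(1))
E
python3 ang.py
```

```text
Traceback (most recent call last):
  File "ang.py", line 4, in <module>
    v=p-(O-36*x+115*y);print(s["t"],p.round(1),"rad",np.hypot(*v[:2]).round(1),"q",(.42-np.arctan2(-v@x,-v@y)).round(4),"F jig x,y,z",(s["contact_force"]@x).round(1),(s["contact_force"]@y).round(1),s["contact_force"][2].round(1),s["grip_width"].round(1))
                                                                                                                                                                                                                                     ^^^^^^^^^^^^^^^^^^^^^
AttributeError: 'float' object has no attribute 'round'
```

```bash
sed -i 's/s\["grip_width"\].round(1)/s["grip_width"]/' ang.py; python3 ang.py
```

```text
15.15 [494.2 127.6  61.4] rad 240.4 q 0.422 F jig x,y,z -10.6 -0.2 -4.2 19.31791209251937
```

Call:
send_rows --slide '[[0,0,0.06],[0,0,0.05],[0,0,0.03],[0,0,0.02],[0,0,0]]' --angular '[[-0.08,0,0],[-0.06,0,0],[-0.05,0,0],[0,0,0],[0,0,0]]' --fingers '[15,15,15,15,15]'

```text
t: 15.65
eef_pos: [493.0, 120.5, 61.4]
eef_rot: [[0.001, 0.992, -0.129], [0.002, -0.129, -0.992], [-1.0, 0.0, -0.003]]
contact_force: [1.4, 16.2, -3.7]
grip_width: 19.7
```

```bash
python3 ang.py
```

```text
15.65 [493.  120.5  61.4] rad 240.5 q 0.4518 F jig x,y,z -16.2 -1.2 -3.7 19.716262936922362
```

Call:
send_rows --slide '[[0,0,0.02],[0,0,0],[0,0,0]]' --angular '[[0,0,0],[0,0,0],[0,0,0]]' --fingers '[15,15,15]'

```text
t: 15.95
eef_pos: [492.9, 119.9, 61.4]
eef_rot: [[0.001, 0.992, -0.129], [0.003, -0.129, -0.992], [-1.0, 0.0, -0.003]]
contact_force: [1.7, 18.7, -3.8]
grip_width: 19.5
```

```bash
python3 ang.py
```

```text
15.95 [492.9 119.9  61.4] rad 240.6 q 0.4545 F jig x,y,z -18.8 -1.4 -3.8 19.513302580264202
```

Call:
send_rows --slide '[[0,0,0.03],[0,0,0],[0,0,0]]' --angular '[[0,0,0],[0,0,0],[0,0,0]]' --fingers '[15,15,15]'

```text
t: 16.25
eef_pos: [492.7, 118.9, 61.4]
eef_rot: [[0.001, 0.992, -0.129], [0.004, -0.129, -0.992], [-1.0, 0.0, -0.004]]
contact_force: [2.4, 23.1, -4.0]
grip_width: 19.4
```

```bash
python3 ang.py;  python3 - <<'E'
from h import *
for n,w in(("side",(80,200)),("top",(100,210))):
  a=cv2.cvtColor(capture(n),cv2.COLOR_RGB2BGR);a=a[w[0]:w[0]+160,w[1]:w[1]+200]; cv2.imwrite(f"pics/{n}5z.png",cv2.resize(a,(750,600),interpolation=cv2.INTER_CUBIC))
E
```

```text
16.25 [492.7 118.9  61.4] rad 240.7 q 0.4588 F jig x,y,z -23.2 -1.3 -4.0 19.365758798228647
```

View pics/side5z.png

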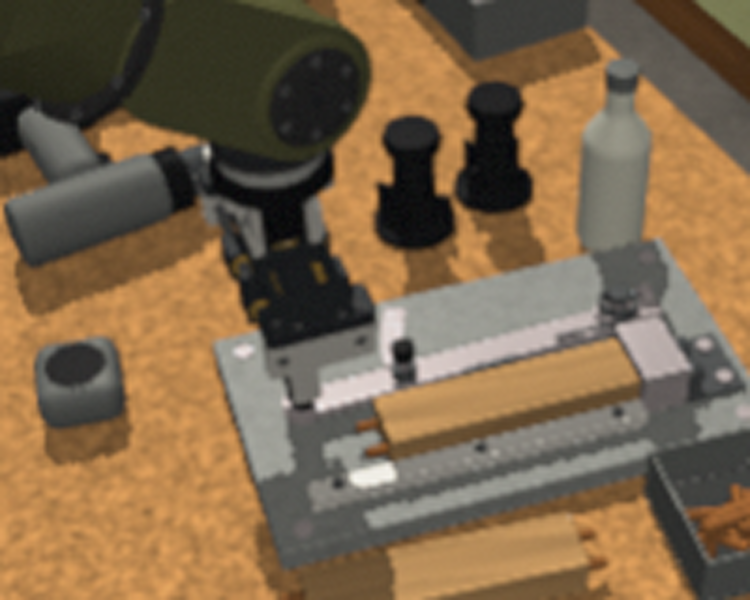

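View pics/top5z.png

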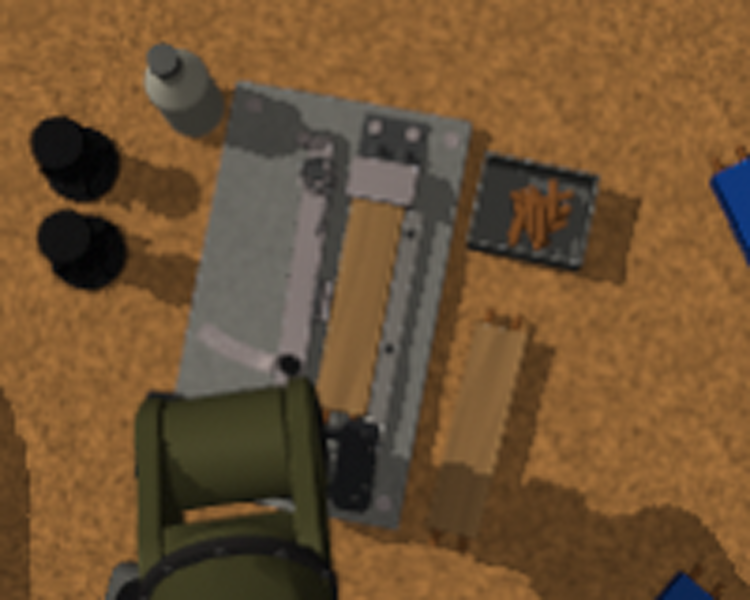

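Along the bar, the pivot sits at (318,172) and the knob at (288,363). That puts the bar about 0.04 rad past parallel to the board edge, which matches the 0.455 stop. The force also now rises about 3 N per mm commanded, against about 0.3 N/mm in the spring zone. I'll check that it's steady, then hand in.

Call:
send_rows --slide '[[0,0,0],[0,0,0],[0,0,0],[0,0,0],[0,0,0]]' --angular '[[0,0,0],[0,0,0],[0,0,0],[0,0,0],[0,0,0]]' --fingers '[15,15,15,15,15]'

```text
t: 16.85
eef_pos: [492.7, 118.9, 61.5]
eef_rot: [[0.001, 0.992, -0.129], [0.004, -0.129, -0.992], [-1.0, 0.0, -0.004]]
contact_force: [1.1, 24.2, -4.8]
grip_width: 19.1
```

```bash
python3 ang.py; python3 -c "
from plant import *
print(job_done())"
```

```text
16.85 [492.7 118.9  61.5] rad 240.6 q 0.4587 F jig x,y,z -24.0 -2.9 -4.8 19.114787411655225
the job is handed in; nothing more can be done
None
```

The rail is turned end for end and lies flat on the jig, with its plain end against the drill guide and its side along the fence. I felt contact on both faces, about 12 N each. The clamp arm is fully home, and the gripper is still holding its grip pressed there with a steady 24 N.

**Last checks:**
- **Clamp arm:** I worked out its swing at about 0.459 rad from the gripper's position. That is 0.004 past the 0.455 stop, within my measuring error. The push is well above the 7 to 11 N of the spring and rises sharply with more push, so the arm is on its stop. The bar's angle in the top picture agrees.
- **Click:** I did not sense the catch's click itself; I infer it from the arm having gone past 0.39.
- **Rail:** In the last pictures it still sits tight against the guide and fence.
- **Other things on the bench:** I didn't touch any of them, and those in the last close-up pictures had not moved.
- **Time:** I handed it in at 16.85 s. No check failed.

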